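# Hang the slide rack on the drain stand

### The job

Pick up the slide rack and hang it by its arched handle on both prongs of the drain stand, under the shelf, so that it hangs upright and free. Lower it gently until the prongs carry it before you let go - do not drop it - and leave everything else standing where it is.

Things in the scene. Friction and masses are not known exactly. Their poses are not given: they have to be found in the camera images.
- slide_rack: stainless steel microscope-slide rack with glass slides, about 0.25 kg; basket 54 (x) x 121 (y) x 62 mm high, over it one fixed arched handle of 9 mm round bar in the rack's y-z plane (see rack_handle). Front and back are alike. Origin: centre of the underside; z up.
- rack_handle (a point): middle of the handle's level top bar, on its centre line, 145 mm above the rack's underside; the bar runs along the rack's y, straight for 50 mm either side; uprights at y = +-59 mm. Opening below the bar, down to the top of the rack, is 78 mm high, 109 mm wide. Axes as the rack's
- drain_stand: fixed steel drain stand, facing its own -x. Origin on the worktop under its middle. Drip tray x -90 to +110, y +-100, 14 mm high; two 12 mm upright rods at x = 90, y = +-85 mm; a bracket clamped to the rods with two prongs (see lowest_seat) and a shelf over them (see shelf_edge)
- shelf_edge (a point): middle of the front lower edge of the stand's top shelf, 375 mm up, 5 mm in front (-x) of the stand's origin; the shelf runs back from here 115 mm, is 220 mm wide and 18 mm high over its rims
- lowest_seat (a point): fixed mark 200 mm up, between the two 8 mm round prongs (y = +-32). Their low seat (x -12 to +2 in the stand's frame) has its centre line 0 to 36 mm above this mark: the bracket height differs each time, is not reported, and must be felt or seen. Tips turn up at x = -28, tip top 22 mm above the seat's centre line; roots by the rods 12 mm above it
- box_lancets: small closed carton, 70x111x50 mm, origin at the centre of its underside; a bystander
- timer: small white bench timer, 37x68x64 mm, origin under its centre; a bystander
- petri_0: shallow clear round dish with lid, 61 mm across, 15 mm high, origin under its centre; a bystander
- tape_roll: roll of tape lying flat, 76 mm across, 19 mm high, origin under its centre; a bystander
- beaker_swabs: beaker holding capped swabs, 65 mm across, 112 mm high, origin under its centre; a bystander
Not all that is in view belongs to the job. Leave any orange look-alike of the slide_rack alone.

How it is judged:
On the way, in this order (a step that is already met when the one before it is completed fails the run):
1. the rack is held clear of the worktop by the fingers (height (world z) of slide_rack above 0.04 m and contact force between the fingers and slide_rack above 0.3 N), for 0.2 s.
2. the prongs carry load under the handle while the fingers still hold the rack (x of rack_handle in the frame of drain_stand between -0.026 and 0.04 m and y of rack_handle in the frame of drain_stand between -0.02 and 0.02 m and z of rack_handle in the frame of drain_stand above 0.19 m and contact force between slide_rack and drain_stand above 0.6 N and contact force between the fingers and slide_rack above 0.3 N), for 0.1 s.
At the end, for the whole second after the job is handed in: The rack hangs from the stand (over 1 N on it), at most swaying a little (under 0.15 m/s, 1.2 rad/s), upright within 0.2 rad; its handle middle in the stand frame is at x -26 to +40 mm (behind the tips), y within 20 mm of the middle (both prongs under the bar), 190 to 260 mm high (x of rack_handle in the frame of drain_stand between -0.026 and 0.04 m and y of rack_handle in the frame of drain_stand between -0.02 and 0.02 m and z of rack_handle in the frame of drain_stand between 0.19 and 0.26 m and angle between slide_rack's own z axis and vertical below 0.2 rad and contact force between slide_rack and drain_stand above 1 N and linear speed of slide_rack below 0.15 m/s and angular speed of slide_rack below 1.2 rad/s); the robot touches nothing.
It fails at once if the rack falls: it moves faster than 0.4 m/s with no finger on it (linear speed of slide_rack above 0.4 m/s and contact force between the fingers and slide_rack below 0.02 N).
It fails at once if the rack is forced against the stand with more than 45 N (contact force between slide_rack and drain_stand above 45 N).
It fails at once if a bystander (carton, timer, dish, tape, beaker) is moved more than 30 mm (distance of any of box_lancets, timer, petri_0, tape_roll, beaker_swabs from where it was at the start of the episode above 0.03 m).
It also fails if it takes over 51 s, if anything falls off the work surface, if the arm or the gripper's body presses on something with over 40 N, if the wrist force passes 120 N, or if a joint passes its speed limit or range.

### The arm

A 6-joint arm with a two-finger parallel gripper is mounted at the origin on a cart in front of the work surface, level with it; the furniture and walls round the work are solid. World frame = base frame: x ahead of the robot, y to its left, z up, the work surface at z = 0. Lengths are in m, angles in rad, forces in N, time in s.
With the tool pointing down it reaches from about 0.225 to 0.875 m from the base axis. Payload 3.4 kg.
Tool frame: the origin (TCP) lies on the mounting face of the last link; the fingertips stand 173 mm ahead of it and the grasp point (between the pads) lies 155 mm ahead of it; z points along the fingers, y is the line along which they close (so a half turn about z gives the same grasp; the last joint's range is limited). The gripper opens to 85 mm and grips with 20 to 120 N. Pads are 22 mm wide; open, the fingers measure 114 mm over their backs; the gripper's body (76 mm by 85 mm) begins 54 mm behind the grasp point. The pads swing forward as they close: fully open they stand 13 mm farther back than shut.
Start: joints at [-1.283, 0.276, 1.505, -0, 1.361, -0.121], TCP at [0.229, -0.528, 0.405] pointing down, gripper open.
Joint ranges: [-2.89, 2.89], [-0.75, 2.08], [0.22, 2.7], [-1.18, 4.32], [0.11, 2.71], [-2.7, 2.7]. Speed limits (rad/s): [2.57, 2.57, 3.14, 3.14, 3.14, 3.14].

### API

Orientations are given as a unit quaternion [w, x, y, z].
In Python, from rig import manip gives the robot as it stands.
- The arm moves only by the tool carry_out, never from a script. Its arguments are lists of equal length, an entry for each row: "linear": the shift along the world's x, y, z each as a share of 500 mm, from -1 to 1, a list of three; "angular": the turn, a rotation vector about the world's x, y, z each as a share of 0.08 rad, from -1 to 1, a list of three; "hand": the opening, from 0 (shut) to 1 (fully open). In form: {"linear": [[x, y, z], ...], "angular": [[rx, ry, rz], ...], "hand": [hand, ...]}. A call has 1 to 8 rows; each row shifts and turns the commanded pose from where the row before left it; what a row does not reach is not made up. A row lasts 1/12 s, in which the tool goes at most 41.7 mm and 7.16 degrees, less where a joint would pass 70% of its speed; a pose out of reach is approached as far as the arm can. A call with a number of a shift or a turn outside -1 to 1 is refused whole. A call with a gripper value outside its range is refused whole. The fingers move at their own pace and stop on an object; "force" is the grip in N (left out, the last holds). Time passes only in rows, so rows that do not move let the fingers close. It gives the time, the measured TCP pose, the force, the opening and the grip force at its end, in the units of the state.
- manip.get_state(): the state, without advancing time (a new reading comes with each control period).
- manip.get_image(name): name is "scene" or "top" or "wrist"; returns the picture (480x640x3 uint8, red, green, blue); there is no depth.
- manip.camera_params(name): a dict with "fx", "fy", "cx", "cy" (pixels), "view" (4x4, takes a point from world to camera coordinates); the wrist camera has in their place "hand_eye" (4x4, takes a point from camera to tool coordinates, whose origin is the TCP and whose axes are the flange's). Camera axes: x right, y down, z forward; pixel columns grow to the right and rows downward; lengths in m; the calibration is good to about 2 mm. The wrist camera is an equidistant fisheye: a pixel r from the principal point sees the ray r / f radians off the axis. A picture is of the moment at which its call begins: read the wrist's pose just before it. camera_params takes no time and is no camera call.
- manip.sign_off(): hands the job in; it is judged then, once.
The state is a dict: "clock": time; "qpos": joint angles; "qd": joint speeds; "effort": joint torques, N m; "position": TCP position; "ee_rot": TCP orientation; "contact_force": force on the tool from outside, world axes, zero at the start; "moment": the same for the moment, N m; "width": finger opening in m; "gripper_force": force on a finger pad.
Only numpy, scipy, OpenCV 4.12 (cv2) and the standard library are available. Lean on these libraries where they do the work, as an engineer would, in place of code of your own. Each camera call takes 0.05 s, during which the arm holds its last target. There are 200 camera calls.

## Working session

There is one attempt and no reset: what is moved stays moved. The work goes in short steps, Python scripts to look and compute and a tool call to move; the robot and the scene stay as the last step left them, time stands still between calls to the robot, and variables do not carry over. Pictures are saved under pics/ and viewed, at most 10 in all, crops included, and the job is handed in when it is done.

Besides the shell and the picture viewer there is one more tool, called after ">>>" as name(argument=value, ...) on one line, values as JSON. carry_out: Moves the arm, as the interface text tells. Its arguments: {"type":"object","properties":{"linear":{"type":"array"},"angular":{"type":"array"},"hand":{"type":"array"},"force":{"type":"number"}},"required":["linear","angular","hand"]}

```bash
mkdir -p pics; ls
cat > h.py <<'E'
from rig import manip
import cv2, numpy as np, json
def snap(n,f):
    s=manip.get_state(); im=manip.get_image(n); cv2.imwrite(f'pics/{f}.png',im[:,:,::-1]); return s
E
python3 - <<'E'
from h import *
for n in ['scene','top','wrist']:
    s=snap(n,n+'0'); p=manip.camera_params(n); print(n,{k:np.round(v,4).tolist() for k,v in p.items()})
print(s)
E
```

```text
pics
scene {'fx': 616.2758, 'fy': 616.2758, 'cx': 332.6298, 'cy': 236.5488, 'view': [[-0.6574, -0.7535, -0.0072, 0.3371], [-0.3785, 0.3384, -0.8615, 0.4035], [0.6516, -0.5636, -0.5077, 1.4554], [0.0, 0.0, 0.0, 1.0]]}
top {'fx': 604.8122, 'fy': 604.8122, 'cx': 316.7264, 'cy': 231.0905, 'view': [[-0.0522, -0.9986, 0.0052, -0.0068], [-0.9746, 0.0498, -0.2184, 0.5872], [0.2178, -0.0165, -0.9758, 1.491], [0.0, 0.0, 0.0, 1.0]]}
wrist {'fx': 371.6483, 'fy': 371.6483, 'cx': 326.2876, 'cy': 245.1343, 'hand_eye': [[0.0003, -0.9555, -0.2949, 0.0763], [1.0, 0.0004, -0.0003, -0.0009], [0.0005, -0.2949, 0.9555, 0.0322], [0.0, 0.0, 0.0, 1.0]]}
{'clock': 0.1, 'qpos': array([-1.28298371e+00,  2.76510592e-01,  1.50600799e+00,  3.36246320e-05,
        1.36070840e+00, -1.20968072e-01]), 'qd': array([ 0.00061201, -0.00048482, -0.00342471,  0.00049379,  0.00132398,
       -0.00089955]), 'effort': array([ 2.03035364e-03, -4.17700088e+01, -2.46402848e+01,  2.08289080e-04,
        5.83418921e-03, -1.36067302e-05]), 'position': array([ 0.22851946, -0.52742857,  0.40393747]), 'ee_rot': array([-8.15693407e-04,  9.79185296e-01,  2.02966718e-01, -5.17081337e-05]), 'contact_force': array([-0.39621504,  0.2617824 , -1.12387362]), 'moment': array([0.0005119 , 0.0054409 , 0.01474478]), 'gripper_force': 0.0, 'width': 0.08534370770082858}
```

View pics/scene0.png

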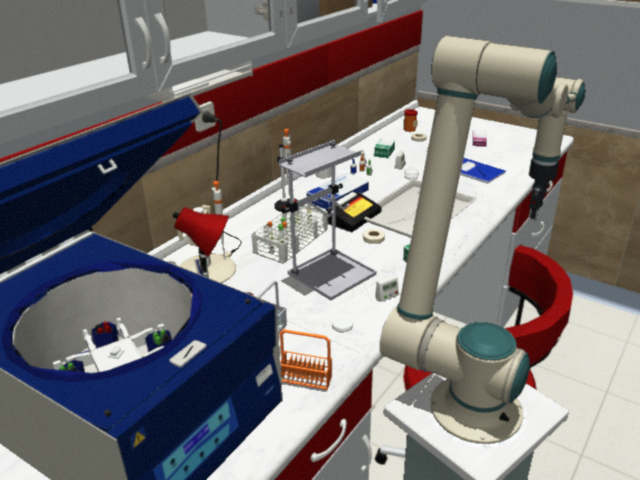

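View pics/top0.png

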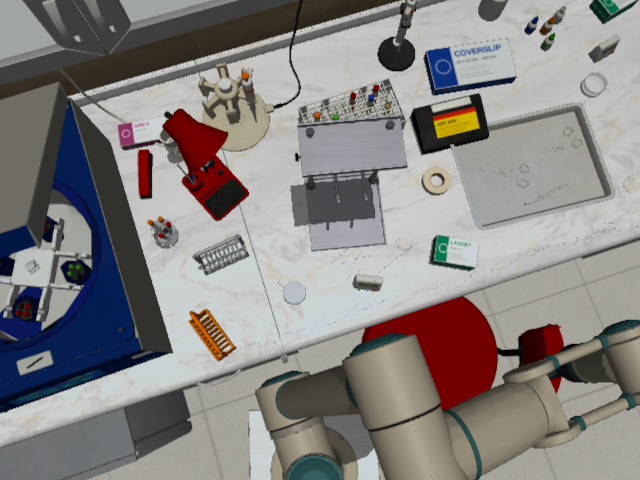

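The candidates for the rack are the steel one at top (222,255), whose handle shows in scene near (272,300), and the orange look-alike at top (212,333) and scene (305,360). I choose the steel one. The stand is at top (348,190) and scene (325,215). I'll check the choice in a close crop.

Run:
```python
from h import *
t=cv2.imread('pics/top0.png'); s=cv2.imread('pics/scene0.png')
def c(im,x,y,w,h,k): return cv2.resize(im[y:y+h,x:x+w],None,fx=k,fy=k,interpolation=cv2.INTER_CUBIC)
a=c(t,185,225,80,60,5); b=c(s,225,270,80,60,5)
d=c(t,280,115,133,100,3); e=c(s,255,130,133,100,3)
d=cv2.resize(c(t,285,110,120,150,2),(240,300)); e=cv2.resize(c(s,270,135,120,165,2),(240,300))
d=cv2.copyMakeBorder(d,0,0,0,160,cv2.BORDER_CONSTANT); e=cv2.copyMakeBorder(e,0,0,0,160,cv2.BORDER_CONSTANT)
cv2.imwrite('pics/crop1.png',np.vstack([np.hstack([a,b]),np.hstack([d,e])]))
p=manip.camera_params('top')
def ray(n,u,v):
    p=manip.camera_params(n);R=p['view'][:3,:3];T=p['view'][:3,3]
    return -R.T@T, R.T@np.array([(u-p['cx'])/p['fx'],(v-p['cy'])/p['fy'],1])
for n,u,v,z in [('top',222,255,0.06),('top',212,333,.06),('top',384,243,.014),('top',313,250,.014),('top',300,172,.375),('top',406,167,.375),('top',294,293,.01),('top',368,282,.05),('top',436,180,.01),('top',456,252,.05),('top',165,235,.1),('top',132,300,.2)]:
    o,d=ray(n,u,v); print(n,u,v,np.round(o+d*(z-o[2])/d[2],3))
```

```text
top 222 255 [0.537 0.208 0.06 ]
top 212 333 [0.341 0.236 0.06 ]
top 384 243 [ 0.556 -0.214  0.014]
top 313 250 [ 0.547 -0.025  0.014]
top 300 172 [ 0.645 -0.004  0.375]
top 406 167 [ 0.645 -0.226  0.375]
top 294 293 [0.436 0.03  0.01 ]
top 368 282 [ 0.45  -0.161  0.05 ]
top 436 180 [ 0.724 -0.369  0.01 ]
top 456 252 [ 0.516 -0.393  0.05 ]
top 165 235 [0.588 0.344 0.1  ]
top 132 300 [0.417 0.395 0.2  ]
```

View pics/crop1.png

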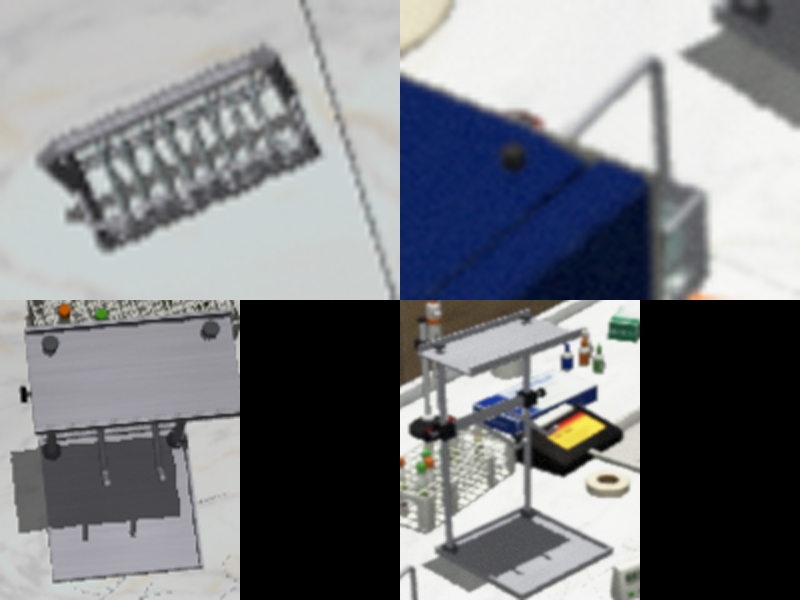

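The crop confirms the choice: the steel rack has its bar from top (194,257) to (239,235), and its near handle corner is at scene (276,282). The stand's prongs point toward the robot, with tips at top (337,202) and (366,200). The tray corners are clear in both views. I'll triangulate the rack and fit the stand pose.

```bash
cat >> h.py <<'E'
from scipy.optimize import least_squares
from scipy.spatial.transform import Rotation as Ro
P={n:manip.camera_params(n) for n in ['scene','top','wrist']}
def proj(n,X):
    p=P[n];c=np.atleast_2d(X)@p['view'][:3,:3].T+p['view'][:3,3]
    return np.c_[c[:,0]/c[:,2]*p['fx']+p['cx'],c[:,1]/c[:,2]*p['fy']+p['cy']]
def place(q,L): # q=x,y,z,yaw
    return Ro.from_euler('z',q[3]).apply(np.array(L))+q[:3]
E
python3 - <<'E'
from h import *
# stand
obs=[('top',(-.09,.1,.014),(312.5,251)),('top',(-.09,-.1,.014),(386,243.5)),('top',(-.005,.11,.393),(302,174)),('top',(-.005,-.11,.393),(406.5,166)),
('scene',(-.09,.1,.014),(327,295)),('scene',(.11,.1,.014),(289,271)),('scene',(-.09,-.1,.014),(376,271.5)),('scene',(.11,-.1,.014),(335,252))]
def f(q): return np.concatenate([proj(n,place(q,[L]))[0]-np.array(u) for n,L,u in obs])
r=least_squares(f,[.65,-.115,0,.03],loss='soft_l1');print('stand',np.round(r.x,4),np.round(f(r.x).reshape(-1,2),1).tolist())
S=r.x
for h in (.2,.218,.236):
    print(h,proj('top',place(S,[(-.028,.032,h+.022),(-.028,-.032,h+.022)])).round(1).tolist(), proj('scene',place(S,[(-.028,.032,h+.022),(-.028,-.032,h+.022),(.08,.032,h+.012),(.08,-.032,h+.012)])).round(1).tolist())
# rack handle: outer corners
ob=[('top',(0,.0635,.1495),(194,257)),('top',(0,-.0635,.1495),(239.5,234.5)),('scene',(0,-.062,.149),(276,282)),
('top',(-.027,.06,.0),(205.5,274.5)),('top',(-.027,-.06,.0),(249,256))]
def g(q): return np.concatenate([proj(n,place(q,[L]))[0]-np.array(u) for n,L,u in ob])
r=least_squares(g,[.53,.21,0,.45],loss='soft_l1');print('rack',np.round(r.x,4),np.round(g(r.x).reshape(-1,2),1).tolist())
print('handle',place(r.x,[(0,0,.145)]).round(4))
E
```

```text
stand [ 0.6436 -0.1178 -0.0059  0.0262] [[-1.6, -2.0], [-0.1, -0.2], [0.2, 0.5], [1.3, 0.7], [2.3, 2.8], [-2.3, -0.6], [0.3, 0.5], [-1.8, -4.3]]
0.2 [[337.5, 204.0], [364.7, 202.0]] [[331.5, 221.2], [347.3, 214.0], [307.4, 211.5], [323.2, 204.8]]
0.218 [[337.8, 202.0], [365.4, 199.9]] [[331.4, 215.8], [347.4, 208.7], [307.3, 206.2], [323.1, 199.6]]
0.236 [[338.1, 199.9], [366.0, 197.8]] [[331.4, 210.3], [347.4, 203.3], [307.1, 200.9], [323.0, 194.3]]
rack [ 0.5467  0.2116 -0.0135  0.3863] [[-2.3, -0.6], [0.2, 0.3], [-0.5, -0.0], [2.4, 0.4], [0.2, 0.1]]
handle [[0.5467 0.2116 0.1315]]
```

>>> carry_out(linear=[[0.0125,0.056,-0.004],[0.0125,0.056,-0.004],[0.0125,0.056,-0.004],[0.0125,0.056,-0.004],[0.0125,0.056,-0.004],[0.0125,0.056,-0.004],[0.0125,0.056,-0.004],[0.0125,0.056,-0.004]], angular=[[0,0,0.8],[0,0,0.8],[0,0,0.8],[0,0,0.8],[0,0,0.8],[0,0,0.8],[0,0,0.8],[0,0,0.8]], hand=[1,1,1,1,1,1,1,1])

```text
clock: 0.82
position: [0.2785, -0.3022, 0.3884]
ee_rot: [-0.0, 0.895, 0.446, 0.0]
contact_force: [0.9, -0.2, 0.3]
width: 0.0853
gripper_force: 0.0
```

>>> carry_out(linear=[[0.0125,0.056,-0.004],[0.0125,0.056,-0.004],[0.0125,0.056,-0.004],[0.0125,0.056,-0.004],[0.0125,0.056,-0.004],[0.0125,0.056,-0.004],[0.0125,0.056,-0.004],[0.0125,0.056,-0.004]], angular=[[0,0,0.8],[0,0,0.8],[0,0,0.8],[0,0,0.8],[0,0,0.8],[0,0,0.8],[0,0,0.8],[0,0,0.8]], hand=[1,1,1,1,1,1,1,1])

```text
clock: 1.48
position: [0.3283, -0.0782, 0.3726]
ee_rot: [0.0, 0.753, 0.658, 0.0]
contact_force: [0.7, -0.4, 0.0]
width: 0.0853
gripper_force: 0.0
```

>>> carry_out(linear=[[0.0125,0.056,-0.004],[0.0125,0.056,-0.004],[0.0125,0.056,-0.004],[0.0125,0.056,-0.004],[0.0125,0.056,-0.004],[0.0125,0.056,-0.004],[0.0125,0.056,-0.004],[0.0125,0.056,-0.004]], angular=[[0,0,0.8],[0,0,0.8],[0,0,0.8],[0,0,0.8],[0,0,0.8],[0,0,0.8],[0,0,0.8],[0,0,0.8]], hand=[1,1,1,1,1,1,1,1])

```text
clock: 2.15
position: [0.3784, 0.1459, 0.3566]
ee_rot: [0.0, 0.562, 0.827, -0.0]
contact_force: [0.8, -0.4, -0.4]
width: 0.0856
gripper_force: 0.0
```

>>> carry_out(linear=[[0,0,0],[0,0,0],[0,0,0],[0,0,0],[0,0,0],[0,0,0],[0,0,0],[0,0,0]], angular=[[0.37,-0.92,0],[0.37,-0.92,0],[0.37,-0.92,0],[0.37,-0.92,0],[0.37,-0.92,0],[0.37,-0.92,0],[0.37,-0.92,0],[0.37,-0.92,0]], hand=[1,1,1,1,1,1,1,1])

```text
clock: 2.82
position: [0.3782, 0.1442, 0.3567]
ee_rot: [0.175, 0.535, 0.785, 0.26]
contact_force: [-0.8, 0.5, 0.2]
width: 0.085
gripper_force: 0.0
```

Run:
```python
from h import *
s=snap('wrist','w1');print(s['clock'],s['position'].round(4),s['qpos'].round(3),np.round(s['ee_rot'],4))
w,x,y,z=s['ee_rot'];print(Ro.from_quat([x,y,z,w]).as_matrix().round(3))
```

```text
2.8167 [0.3782 0.1442 0.3567] [ 0.117 -0.094  2.161  0.345  0.478 -0.516] [0.1748 0.5349 0.7846 0.2604]
[[-0.367  0.748  0.553]
 [ 0.93   0.292  0.222]
 [ 0.004  0.596 -0.803]]
```

View pics/w1.png

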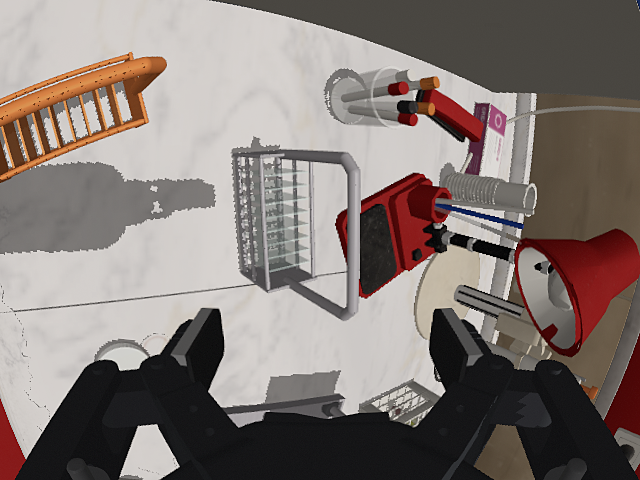

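The wrist picture shows the steel rack's bar between corners (353,158), which is +y, and (351,315). The red hotplate is behind it, and the open fingers are below in the picture.

```bash
cat >> h.py <<'E'
def projw(s,X):
    p=P['wrist'];H=p['hand_eye'];w,x,y,z=s['ee_rot'];R=Ro.from_quat([x,y,z,w]).as_matrix()
    t=(np.atleast_2d(X)-s['position'])@R; c=(t-H[:3,3])@H[:3,:3]
    th=np.arctan2(np.hypot(c[:,0],c[:,1]),c[:,2]);ph=np.arctan2(c[:,1],c[:,0])
    return np.c_[p['cx']+p['fx']*th*np.cos(ph),p['cy']+p['fx']*th*np.sin(ph)]
E
python3 - <<'E'
from h import *
s=manip.get_state()
ob=[('w',(0,.059,.145),(353,158)),('w',(0,-.059,.145),(351,315)),('top',(0,.0635,.1495),(194,257)),('top',(0,-.0635,.1495),(239.5,234.5)),('scene',(0,-.059,.145),(276,283))]
def g(q): return np.concatenate([(projw(s,place(q,[L])) if n=='w' else proj(n,place(q,[L])))[0]-np.array(u) for n,L,u in ob])
r=least_squares(g,[.53,.21,0,.45]);print('rack',np.round(r.x,4),np.round(g(r.x).reshape(-1,2),1).tolist())
h=place(r.x,[(0,0,.145)])[0]
w,x,y,z=s['ee_rot'];R=Ro.from_quat([x,y,z,w]).as_matrix()
print('handle',h,'in tool',(h-s['position'])@R,'prod z', R[:,2])
T=h-.155*R[:,2]; print('target TCP',T,'delta/.5',(T-s['position'])/.5)
E
```

```text
rack [ 0.5474  0.2132 -0.0064  0.3839] [[-1.0, 0.1], [-0.6, 1.0], [-3.6, -1.4], [-0.8, -0.5], [-1.7, -1.3]]
handle [0.54744085 0.21317617 0.13856192] in tool [0.00095632 0.01784452 0.2841692 ] prod z [ 0.55360867  0.22199534 -0.80264282]
target TCP [0.4616315  0.17876689 0.26297156] delta/.5 [ 0.16900404  0.06954138 -0.1860584 ]
```

>>> carry_out(linear=[[0.0145,0.006,-0.031],[0.0145,0.006,-0.031],[0.0145,0.006,-0.031],[0.0145,0.006,-0.031],[0,0,0],[0,0,0]], angular=[[0.34,-0.85,0],[0.34,-0.85,0],[0,0,0],[0,0,0],[0,0,0],[0,0,0]], hand=[1,1,1,1,1,1])

```text
clock: 3.37
position: [0.404, 0.1573, 0.3024]
ee_rot: [0.198, 0.522, 0.771, 0.306]
contact_force: [-0.4, -0.4, -0.2]
width: 0.0856
gripper_force: 0.0
```

```bash
cat > g.py <<'E'
from h import *
import sys
h=np.array([.5474,.2132,.143]); s=manip.get_state()
w,x,y,z=s['ee_rot'];R=Ro.from_quat([x,y,z,w]).as_matrix()
print(s['qpos'].round(3),s['position'].round(4)); print(R.round(3))
print('handle in tool',((h-s['position'])@R).round(4),'delta/.5',((h-.155*R[:,2]-s['position'])/.5).round(4))
E
python3 g.py
```

```text
[ 0.129  0.031  2.261  0.984  0.221 -1.154] [0.404  0.1573 0.3024]
[[-0.376  0.685  0.624]
 [ 0.927  0.267  0.264]
 [ 0.014  0.678 -0.735]]
handle in tool [-0.0043  0.0051  0.2215] delta/.5 [ 0.0933  0.0298 -0.091 ]
```

>>> carry_out(linear=[[0.015,0.005,-0.015],[0.015,0.005,-0.015],[0.015,0.005,-0.015],[0,0,0]], angular=[[0,0,0],[0,0,0],[0,0,0],[0,0,0]], hand=[1,1,1,1])

```text
clock: 3.7
position: [0.4274, 0.1649, 0.2809]
ee_rot: [0.199, 0.522, 0.771, 0.307]
contact_force: [-0.6, 0.5, -0.5]
width: 0.0851
gripper_force: 0.0
```

```bash
python3 g.py
```

```text
[ 0.143  0.108  2.254  1.306  0.18  -1.472] [0.4274 0.1649 0.2809]
[[-0.375  0.682  0.627]
 [ 0.927  0.267  0.264]
 [ 0.013  0.68  -0.733]]
handle in tool [-0.002   0.0009  0.1891] delta/.5 [ 0.0455  0.0147 -0.0487]
```

>>> carry_out(linear=[[0.015,0.005,-0.016],[0.015,0.005,-0.016],[0.014,0.005,-0.016],[0,0,0]], angular=[[0,0,0],[0,0,0],[0,0,0],[0,0,0]], hand=[1,1,1,1])

```text
clock: 4.03
position: [0.4492, 0.1723, 0.2569]
ee_rot: [0.199, 0.522, 0.77, 0.307]
contact_force: [-0.6, -0.9, 0.2]
width: 0.0855
gripper_force: 0.0
```

```bash
python3 g.py; python3 -c "
from h import *
snap('wrist','w2')"
```

```text
[ 0.155  0.185  2.247  1.718  0.167 -1.88 ] [0.4492 0.1723 0.2569]
[[-0.375  0.683  0.627]
 [ 0.927  0.266  0.264]
 [ 0.014  0.681 -0.733]]
handle in tool [-0.0004  0.0004  0.1558] delta/.5 [ 0.0019 -0.0002 -0.0007]
```

View pics/w2.png

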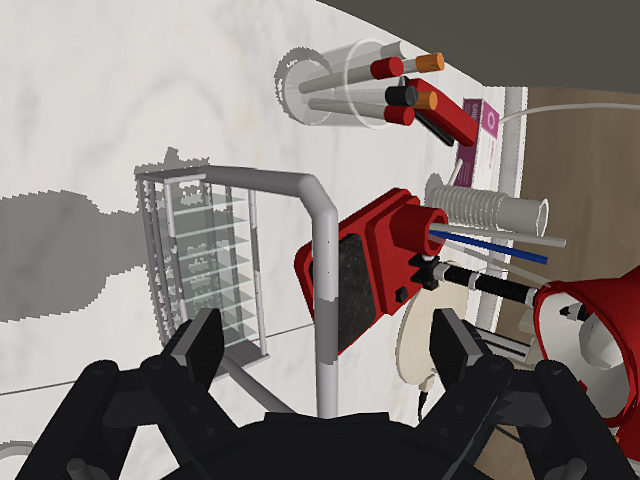

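The bar at column 326 lies centred between the pads (columns 205 and 445), and its upper corner is at (322,183). I'll check the depth.

Run:
```python
from h import *
s=manip.get_state()
for z in (-.008,-.003,0): print(z,projw(s,place([.5474,.2132,z,.384],[(0,.059,.145),(0,0,.145),(0,-.02,.145)])).round(1).tolist())
```

```text
-0.008 [[315.5, 185.2], [318.2, 334.6], [319.1, 374.7]]
-0.003 [[325.3, 186.5], [326.7, 339.3], [327.1, 379.8]]
0 [[331.4, 187.3], [332.0, 342.2], [332.1, 382.9]]
```

>>> carry_out(linear=[[0,0,0],[0,0,0],[0,0,0],[0,0,0],[0,0,0],[0,0,0],[0,0,0],[0,0,0]], angular=[[0,0,0],[0,0,0],[0,0,0],[0,0,0],[0,0,0],[0,0,0],[0,0,0],[0,0,0]], hand=[0.6,0.4,0.2,0,0,0,0,0], force=25)

```text
clock: 4.75
position: [0.4487, 0.1721, 0.2569]
ee_rot: [0.2, 0.522, 0.771, 0.306]
contact_force: [-0.1, 0.2, 1.4]
width: 0.0079
gripper_force: 24.4
```

>>> carry_out(linear=[[0,0,0.01],[0,0,0.01],[0,0,0.01],[0,0,0.01],[0,0,0]], angular=[[0,0,0],[0,0,0],[0,0,0],[0,0,0],[0,0,0]], hand=[0,0,0,0,0])

```text
clock: 5.17
position: [0.4481, 0.172, 0.2765]
ee_rot: [0.199, 0.522, 0.771, 0.306]
contact_force: [0.1, 0.4, -4.1]
width: 0.008
gripper_force: 24.4
```

>>> carry_out(linear=[[0,0,0.02],[0,0,0.035],[0,0,0.035],[0,0,0.035],[0,0,0.035],[0,0,0.035],[0,0,0.035],[0,0,0.02]], angular=[[0,0,0],[0,0,0],[0,0,0],[0,0,0],[0,0,0],[0,0,0],[0,0,0],[0,0,0]], hand=[0,0,0,0,0,0,0,0])

```text
clock: 5.83
position: [0.4482, 0.1726, 0.3966]
ee_rot: [0.198, 0.521, 0.771, 0.307]
contact_force: [0.2, 0.1, -3.1]
width: 0.0078
gripper_force: 24.5
```

>>> carry_out(linear=[[0,-0.02,0],[0,-0.035,0],[0,-0.035,0],[0,-0.035,0],[0,-0.035,0],[0,-0.035,0],[0,-0.035,0],[0,-0.035,0]], angular=[[0,0,-0.28],[0,0,-0.28],[0,0,-0.28],[0,0,-0.28],[0,0,-0.28],[0,0,-0.28],[0,0,-0.28],[0,0,-0.28]], hand=[0,0,0,0,0,0,0,0])

```text
clock: 6.5
position: [0.4475, 0.039, 0.3937]
ee_rot: [0.224, 0.589, 0.721, 0.287]
contact_force: [-0.1, -0.2, -3.6]
width: 0.008
gripper_force: 24.5
```

>>> carry_out(linear=[[0,-0.035,0],[0,-0.035,0],[0,-0.035,0],[0,-0.035,0],[0,-0.035,0],[0,-0.035,0],[0,-0.035,0],[0,-0.02,0]], angular=[[0,0,-0.28],[0,0,-0.28],[0,0,-0.28],[0,0,-0.28],[0,0,-0.28],[0,0,-0.28],[0,0,-0.28],[0,0,-0.28]], hand=[0,0,0,0,0,0,0,0])

```text
clock: 7.17
position: [0.4479, -0.0943, 0.3941]
ee_rot: [0.25, 0.652, 0.665, 0.265]
contact_force: [0.6, -0.3, -3.1]
width: 0.008
gripper_force: 24.5
```

```bash
python3 g.py
python3 - <<'E'
from h import *
snap('wrist','w3');snap('top','t3');snap('scene','s3')
s=manip.get_state();print(s['width'],s['gripper_force'],s['clock'])
S=[.6436,-.1178,0,.0262]
for h in (.2,.218,.236): print(h,projw(s,place(S,[(-.028,.032,h+.022),(-.028,-.032,h+.022),(-.005,.11,.375),(-.005,-.11,.375),(-.09,.1,.014),(-.09,-.1,.014)])).round(0).tolist())
a=cv2.imread('pics/s3.png')[120:320,210:420];cv2.imwrite('pics/c3.png',np.hstack([cv2.resize(a,(400,380)),cv2.resize(cv2.imread('pics/t3.png')[110:310,230:440],(400,380))]))
E
```

```text
[-0.513 -0.049  2.052  0.698  0.587 -1.014] [ 0.4479 -0.0943  0.3941]
[[-0.025  0.734  0.678]
 [ 1.     0.008  0.027]
 [ 0.014  0.679 -0.734]]
handle in tool [ 0.3014 -0.0948  0.2602] delta/.5 [-0.0113  0.6066 -0.2746]
0.00787882337800537 24.465414583683014 7.3167
0.2 [[336.0, 266.0], [336.0, 357.0], [644.0, 154.0], [526.0, 518.0], [132.0, 157.0], [160.0, 346.0]]
0.218 [[358.0, 274.0], [355.0, 368.0], [644.0, 154.0], [526.0, 518.0], [132.0, 157.0], [160.0, 346.0]]
0.236 [[383.0, 283.0], [377.0, 379.0], [644.0, 154.0], [526.0, 518.0], [132.0, 157.0], [160.0, 346.0]]
```

View pics/w3.png

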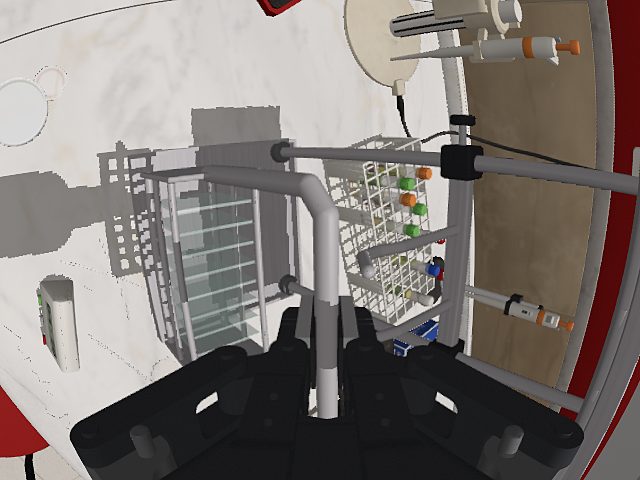

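View pics/c3.png

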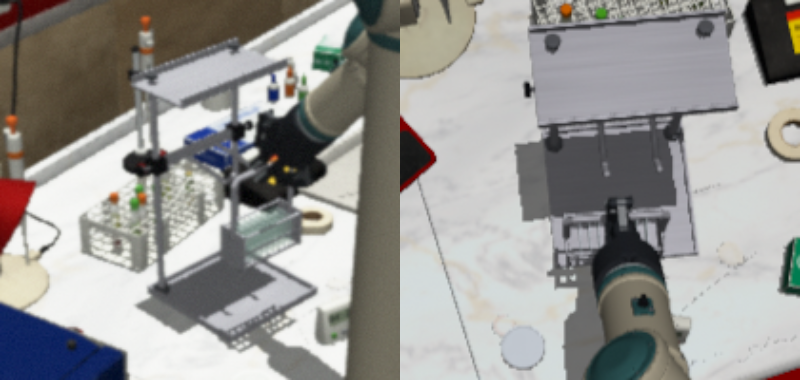

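Wrist view: the +y prong tip is at (365,258) and the rod collars at the tray are at (281,152) and (287,285). Scene and top: the rack is held upright in front of the prongs, with tips at top (338,200.5) and (366,198.5). I'll refit the stand with these.

Run:
```python
from h import *
s=manip.get_state(); S=[.6436,-.1178,0,.0262]
print(projw(s,place(S,[(.09,.085,.02),(.09,-.085,.02)])).round(0).tolist())
ob=[('w',(.09,.085,.02),(281,152)),('w',(.09,-.085,.02),(287,285)),('w',(-.028,.032,'h'),(365,260)),('top',(-.028,.032,'h'),(338,201)),('top',(-.028,-.032,'h'),(366,199)),
('top',(-.09,-.1,.014),(386,243.5)),('top',(-.005,.11,.393),(302,174)),('top',(-.005,-.11,.393),(406.5,166)),('scene',(-.09,-.1,.014),(376,271.5)),('scene',(.11,.1,.014),(289,271))]
def f(q):
    o=[]
    for n,L,u in ob:
        L=[q[4] if v=='h' else v for v in L]; X=place([q[0],q[1],0,q[3]],[L])
        o.append((projw(s,X) if n=='w' else proj(n,X))[0]-np.array(u))
    return np.concatenate(o)
r=least_squares(f,S+[.24],loss='soft_l1',f_scale=2,x_scale=[.01]*5)
print(r.x.round(4),'seat',r.x[4]-.02); print(f(r.x).reshape(-1,2).round(1).tolist())
w,x,y,z=s['ee_rot'];R=Ro.from_quat([x,y,z,w]).as_matrix()
b=s['position']+.155*R[:,2];print('bar',b,'in stand',Ro.from_euler('z',-r.x[3]).apply(b-[r.x[0],r.x[1],0]))
print(projw(s,s['position']+R@[.059,0,.155]))
```

```text
[[288.0, 158.0], [292.0, 292.0]]
[ 0.6406 -0.111  -0.0325  0.0378  0.2476] seat 0.22758909228998098
[[3.8, -0.8], [3.9, 2.1], [-0.5, 7.7], [-2.7, 0.9], [-2.9, 0.5], [-1.9, 0.1], [-3.0, 1.7], [-1.4, 0.7], [-0.6, -0.1], [-3.7, -0.6]]
bar [ 0.55329664 -0.08824062  0.28098884] in stand [-0.08640528  0.02600492  0.28098884]
[[327.87721647 186.52969042]]
```

>>> carry_out(linear=[[0.012,-0.01,0],[0.02,-0.013,0],[0.02,-0.013,0],[0.02,-0.013,0],[0,0,0],[0,0,0],[0,0,0],[0,0,0]], angular=[[0,0,0.1],[0,0,0],[0,0,0],[0,0,0],[0,0,0],[0,0,0],[0,0,0],[0,0,0]], hand=[0,0,0,0,0,0,0,0])

```text
clock: 7.98
position: [0.4843, -0.1166, 0.3956]
ee_rot: [0.249, 0.648, 0.668, 0.268]
contact_force: [1.5, -0.5, -3.4]
width: 0.0079
gripper_force: 24.5
```

```bash
cat > b.py <<'E'
from h import *
s=manip.get_state(); S=[.6406,-.112,0,.033]
w,x,y,z=s['ee_rot'];R=Ro.from_quat([x,y,z,w]).as_matrix()
b=s['position']+.155*R[:,2]
print(s['clock'],s['qpos'].round(3),'bar',b.round(4),'in stand',Ro.from_euler('z',-S[3]).apply(b-S[:3]).round(4),'F',s['contact_force'].round(2),s['width'],s['gripper_force'])
E
python3 b.py
python3 - <<'E'
from h import *
s=snap('wrist','w4');snap('top','t4')
S=[.6406,-.112,0,.033]
for h in (.22,.228,.236): print(h,projw(s,place(S,[(-.028,.032,h+.02),(-.028,-.032,h+.02)])).round(0).tolist())
a=cv2.imread('pics/w4.png')[130:400,270:570];cv2.imwrite('pics/c4.png',np.hstack([cv2.resize(a,(500,450)),cv2.resize(cv2.imread('pics/t4.png')[150:285,280:370],(300,450))]))
E
```

```text
7.9833 [-0.521  0.018  1.983  0.712  0.6   -1.039] bar [ 0.5896 -0.1112  0.282 ] in stand [-0.051   0.0025  0.282 ] F [ 1.5  -0.47 -3.38] 0.00792312029613259 24.474536776542664
0.22 [[302.0, 236.0], [306.0, 351.0]]
0.228 [[313.0, 239.0], [316.0, 357.0]]
0.236 [[325.0, 243.0], [326.0, 363.0]]
```

View pics/c4.png

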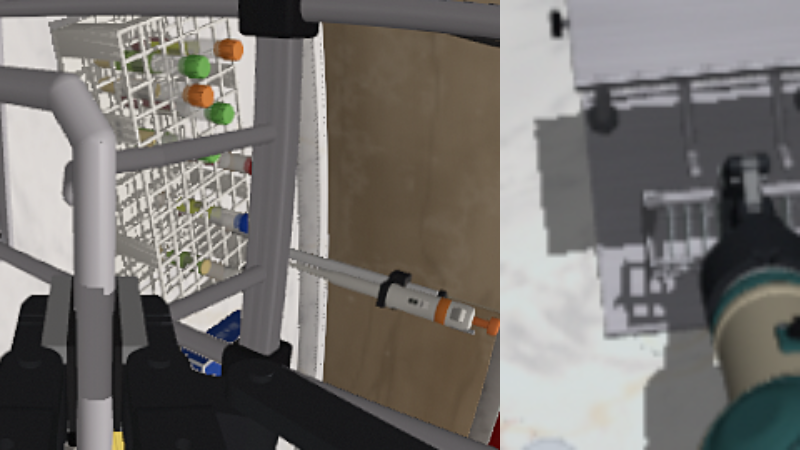

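>>> carry_out(linear=[[0.012,0,0],[0.02,-0.001,0],[0.02,-0.001,0],[0.02,0,0],[0.012,0,0],[0.006,0,0],[0,0,0],[0,0,0]], angular=[[0,0,0],[0,0,0],[0,0,0],[0,0,0],[0,0,0],[0,0,0],[0,0,0],[0,0,0]], hand=[0,0,0,0,0,0,0,0])

```text
clock: 8.75
position: [0.5297, -0.1179, 0.3956]
ee_rot: [0.249, 0.648, 0.668, 0.267]
contact_force: [-1.0, 0.6, -4.7]
width: 0.0078
gripper_force: 24.5
```

```bash
python3 b.py
```

```text
8.75 [-0.468  0.086  1.909  0.672  0.574 -0.966] bar [ 0.635  -0.1125  0.282 ] in stand [-0.0056 -0.0003  0.282 ] F [-1.01  0.62 -4.71] 0.007826562532713272 24.470831751823425
```

>>> carry_out(linear=[[0,0,-0.01],[0,0,-0.015],[0,0,-0.015],[0,0,-0.01],[0,0,-0.008],[0,0,0],[0,0,0]], angular=[[0,0,0],[0,0,0],[0,0,0],[0,0,0],[0,0,0],[0,0,0],[0,0,0]], hand=[0,0,0,0,0,0,0])

```text
clock: 9.33
position: [0.5295, -0.1181, 0.3667]
ee_rot: [0.249, 0.648, 0.668, 0.268]
contact_force: [-1.0, 0.5, -3.5]
width: 0.0081
gripper_force: 24.5
```

```bash
python3 b.py
```

```text
9.3333 [-0.469  0.116  1.957  0.757  0.515 -1.064] bar [ 0.6349 -0.1128  0.2531] in stand [-0.0058 -0.0006  0.2531] F [-1.01  0.53 -3.45] 0.008071646247052668 24.467395842075348
```

>>> carry_out(linear=[[0,0,-0.005],[0,0,-0.005],[0,0,-0.005],[0,0,-0.005],[0,0,0],[0,0,0]], angular=[[0,0,0],[0,0,0],[0,0,0],[0,0,0],[0,0,0],[0,0,0]], hand=[0,0,0,0,0,0])

```text
clock: 9.83
position: [0.5296, -0.118, 0.3567]
ee_rot: [0.249, 0.648, 0.668, 0.268]
contact_force: [0.5, -0.6, -3.1]
width: 0.0081
gripper_force: 24.5
```

>>> carry_out(linear=[[0,0,-0.003],[0,0,-0.003],[0,0,0],[0,0,0]], angular=[[0,0,0],[0,0,0],[0,0,0],[0,0,0]], hand=[0,0,0,0])

```text
clock: 10.17
position: [0.5296, -0.118, 0.3539]
ee_rot: [0.249, 0.648, 0.668, 0.268]
contact_force: [-0.3, 0.4, -4.1]
width: 0.0077
gripper_force: 24.5
```

Still free at bar z of about 0.240. I'll continue in small steps.

>>> carry_out(linear=[[0,0,-0.003],[0,0,-0.003],[0,0,0],[0,0,0]], angular=[[0,0,0],[0,0,0],[0,0,0],[0,0,0]], hand=[0,0,0,0])

```text
clock: 10.5
position: [0.5299, -0.1182, 0.3513]
ee_rot: [0.25, 0.648, 0.668, 0.268]
contact_force: [0.3, 1.2, -2.5]
width: 0.0078
gripper_force: 24.6
```

>>> carry_out(linear=[[0,0,-0.003],[0,0,0],[0,0,0]], angular=[[0,0,0],[0,0,0],[0,0,0]], hand=[0,0,0])

```text
clock: 10.75
position: [0.5301, -0.1183, 0.3502]
ee_rot: [0.25, 0.648, 0.668, 0.268]
contact_force: [1.4, 0.6, -0.3]
width: 0.008
gripper_force: 24.9
```

>>> carry_out(linear=[[0,0,-0.003],[0,0,0],[0,0,0],[0,0,0]], angular=[[0,0,0],[0,0,0],[0,0,0],[0,0,0]], hand=[0,0,0,0])

```text
clock: 11.08
position: [0.5304, -0.1184, 0.3494]
ee_rot: [0.251, 0.648, 0.668, 0.268]
contact_force: [3.3, 0.7, 4.6]
width: 0.0084
gripper_force: 25.2
```

```bash
python3 b.py
```

```text
11.0833 [-0.469  0.137  1.984  0.825  0.478 -1.141] bar [ 0.6362 -0.1132  0.2362] in stand [-0.0045 -0.0011  0.2362] F [3.29 0.65 4.58] 0.008372542789802937 25.185770988464355
```

>>> carry_out(linear=[[0,0,0],[0,0,0],[0,0,0],[0,0,0],[0,0,0],[0,0,0],[0,0,0],[0,0,0]], angular=[[0,0,0],[0,0,0],[0,0,0],[0,0,0],[0,0,0],[0,0,0],[0,0,0],[0,0,0]], hand=[0.12,0.16,0.2,0.25,0.3,0.35,0.4,0.4], force=20)

```text
clock: 11.75
position: [0.5294, -0.118, 0.3477]
ee_rot: [0.249, 0.648, 0.668, 0.267]
contact_force: [0.2, 0.3, 0.0]
width: 0.0345
gripper_force: 0.0
```

```bash
python3 b.py
python3 - <<'E'
from h import *
snap('wrist','w5');snap('scene','s5')
a=cv2.imread('pics/w5.png');b=cv2.imread('pics/s5.png')[120:320,250:390]
cv2.imwrite('pics/c5.png',np.hstack([cv2.resize(a,(500,400)),cv2.resize(b,(280,400))]))
E
```

```text
11.75 [-0.469  0.138  1.987  0.824  0.478 -1.141] bar [ 0.6348 -0.1127  0.2341] in stand [-0.0059 -0.0005  0.2341] F [0.24 0.26 0.01] 0.0344572624864068 0.0
```

View pics/c5.png

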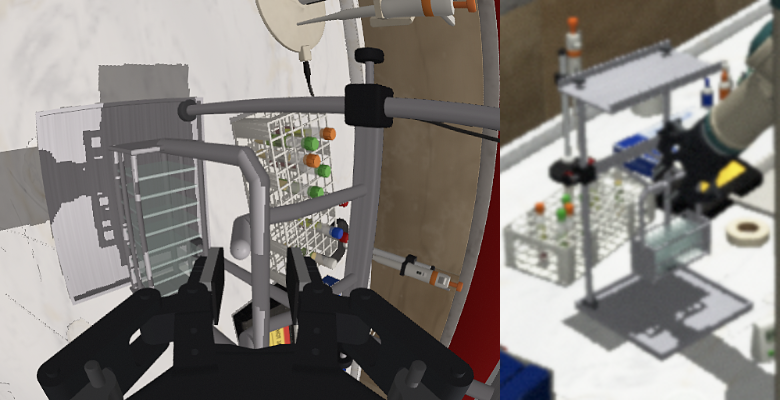

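The rack hangs on the prongs behind the upturned tip, with the pads open on both sides of the bar. I'll withdraw along the tool axis.

>>> carry_out(linear=[[-0.014,0,0.015],[-0.02,-0.001,0.022],[-0.027,-0.001,0.029],[-0.034,-0.001,0.037],[-0.034,-0.001,0.037],[-0.034,-0.001,0.037],[0,0,0],[0,0,0]], angular=[[0,0,0],[0,0,0],[0,0,0],[0,0,0],[0,0,0],[0,0,0],[0,0,0],[0,0,0]], hand=[0.4,0.4,0.4,0.4,0.4,0.4,0.4,0.4])

```text
clock: 12.52
position: [0.4473, -0.1206, 0.4382]
ee_rot: [0.251, 0.648, 0.668, 0.268]
contact_force: [-0.1, -0.3, 0.0]
width: 0.0342
gripper_force: 0.0
```

>>> carry_out(linear=[[-0.03,0,0],[-0.03,0,0],[0,0,0],[0,0,0],[0,0,0],[0,0,0],[0,0,0],[0,0,0]], angular=[[0,0,0],[0,0,0],[0,0,0],[0,0,0],[0,0,0],[0,0,0],[0,0,0],[0,0,0]], hand=[0.4,0.4,0.4,0.4,0.4,0.4,0.4,0.4])

```text
clock: 13.18
position: [0.4186, -0.1206, 0.4363]
ee_rot: [0.249, 0.648, 0.668, 0.268]
contact_force: [-1.0, -0.2, 0.5]
width: 0.0341
gripper_force: 0.0
```

```bash
python3 b.py
python3 - <<'E'
from h import *
snap('wrist','w6');snap('scene','s6')
a=cv2.imread('pics/w6.png');b=cv2.imread('pics/s6.png')[120:320,250:390]
cv2.imwrite('pics/c6.png',np.hstack([cv2.resize(a,(500,400)),cv2.resize(b,(280,400))]))
E
```

```text
13.1833 [-0.637 -0.119  1.999  0.677  0.762 -1.049] bar [ 0.524  -0.1152  0.3227] in stand [-0.1167  0.0006  0.3227] F [-0.98 -0.21  0.46] 0.03411891095158306 0.0
```

View pics/c6.png

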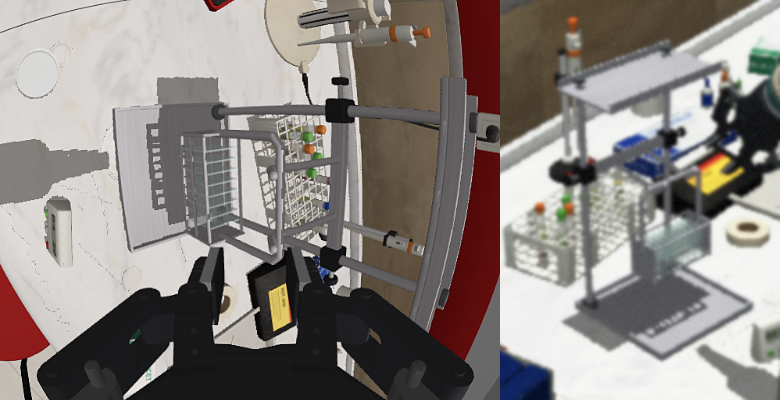

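The rack hangs upright with both prongs under the bar, centred between the rods. In the crop the bar runs along column 278, and the gripper is clear of it. I'll let any sway die out, then hand in.

>>> carry_out(linear=[[0,0,0],[0,0,0],[0,0,0],[0,0,0],[0,0,0],[0,0,0],[0,0,0],[0,0,0]], angular=[[0,0,0],[0,0,0],[0,0,0],[0,0,0],[0,0,0],[0,0,0],[0,0,0],[0,0,0]], hand=[0.4,0.4,0.4,0.4,0.4,0.4,0.4,0.4])

```text
clock: 13.95
position: [0.4181, -0.1206, 0.4365]
ee_rot: [0.249, 0.648, 0.668, 0.268]
contact_force: [-0.3, 0.2, -0.2]
width: 0.0344
gripper_force: 0.0
```

```bash
python3 -c "
from h import *
print(manip.sign_off())"
```

```text
the job is handed in; nothing more can be done
None
```

The slide rack hangs upright on both prongs under the shelf, set down until the prongs carried it before release, with the gripper withdrawn clear; I handed the job in at about 14 s, and no verdict came back.

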